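Wedge a stone sample tight in its cradle

ROBOT

A 6-joint arm with a two-finger parallel gripper is mounted at the origin on the work surface. World frame = base frame: x ahead of the robot, y to its left, z up, the work surface at z = 0. Lengths are in m, angles in degrees, forces in N, time in s.
With the tool pointing down it reaches from about 0.275 to 0.975 m from the base axis. Payload 8.4 kg.
Tool frame: the origin (TCP) lies at the very end of the fingers, on their centre line; the grasp point (between the pads) lies 19 mm behind it; z points along the fingers, y is the direction in which the jaws open and shut (so a half turn about z gives the same grasp; the last joint's range is limited). The gripper opens to 92 mm and grips with 3 to 60 N. Pads are 20 mm wide; open, the fingers measure 128 mm over their backs; the gripper's body (75 mm by 189 mm) begins 69 mm behind the grasp point.
Start: joints at [-66.486, 20.225, 93.587, -0, 66.188, -0.138], TCP at [0.251, -0.573, 0.215] pointing down, gripper open.
Joint ranges: [-150.9, 150.9], [-52.94, 120.26], [3.33, 152.33], [-74.26, 254.26], [0, 154.13], [-172.89, 172.89]. Speed limits (degrees/s): [127.2, 127.2, 159.86, 180, 180, 180].

INTERFACE

Orientations are given as [roll, pitch, yaw] about the fixed x, y, z axes, in that order (R = Rz(yaw) Ry(pitch) Rx(roll)).
In Python, from station import * gives the robot as it stands. The module is installed in compiled form; this text tells all that it offers.
- The arm moves only by the tool step_arm, never from a script. Its argument "plan" is a list that holds one entry, the list of rows, each a list of 5 numbers: the shift along the tool's x, y, z in m, then the turn about the tool's z in degrees, then the finger opening in m, from 0 to 0.0919. In form: [[[x, y, z, spin, jaw], ...]]. A call has 1 to 20 rows; each row is the pose to reach, as a shift and turn from the pose commanded when the call began, along the tool's axes at that moment; what a row does not reach only later rows make up. A row lasts 1/10 s, in which the tool goes at most 50 mm and 8.59 degrees, less where a joint would pass 70% of its speed; a pose out of reach is approached as far as the arm can. A call with a gripper value outside its range is refused whole. The fingers move at their own pace and stop on an object; "squeeze" is the grip in N (left out, the last holds). Time passes only in rows, so rows that repeat a pose let the fingers close. It gives the time, the measured TCP pose, the force and the opening at its end, in the units of the state.
- state(): the state, without advancing time (a new reading comes with each control period).
- read_camera(name): name is "side" or "top" or "wrist"; returns the picture (420x560x3 uint8, blue, green, red); there is no depth.
- camera_model(name): a dict with "fovy" (degrees; the focal length in pixels is half the picture's height over the tangent of half this angle, whatever the lens; pixels are square), "cx", "cy" (the principal point, pixels), "R" (3x3) and "t" (3): a world point X has camera coordinates R X + t; the wrist camera has in their place "mount" (4x4, takes a point from camera to tool coordinates, whose origin is the TCP and whose axes are the flange's). Camera axes: x right, y down, z forward; pixel columns grow to the right and rows downward; lengths in m; the calibration is good to about 2 mm. The wrist camera is an equidistant fisheye: a pixel r from the principal point sees the ray r / f radians off the axis. A picture is of the moment at which its call begins: read the wrist's pose just before it. camera_model takes no time and is no camera call.
- close_job(): hands the job in, once; it reports no verdict.
The state is a dict: "t": time; "qpos": joint angles; "qvel": joint speeds; "joint_torque": joint torques, N m; "position": TCP position; "tool_rot": TCP orientation; "force": force on the tool from outside, world axes, zero at the start; "wrist_torque": the same for the moment, N m; "opening": finger opening in m.
Only numpy, scipy, OpenCV 4.12 (cv2) and the standard library are available. Lean on these libraries where they do the work, as an engineer would, in place of code of your own. Each camera call takes 0.05 s, during which the arm holds its last target. There are 200 camera calls.

TASK

The sawn dark stone block sits loose in the blue-walled cradle. Take the red-headed wooden wedge from the white rack, stand it thin end down in the gap beside the stone with its sloping faces towards the wall and the stone, and press it firmly down until the stone is pushed hard against the opposite wall and locked tight. Leave the wedge standing upright in the gap and let go of it.

Things in the scene. Friction and masses are not known exactly. Their poses are not given: they have to be found in the camera images.
- wedge_mid (a point): Middle of the brown wooden wedge with red-painted top (80 g), half-way up. 110 mm tall, 40 mm wide (y, parallel sides); thickness (x) tapers evenly on both faces from 44 mm at the flat top to 6 mm at the bottom. z up. Starts thin end down in a rack slot, its bottom 10 mm and its top 120 mm above the table.
- rack: Fixed white rack, 212 (x) x 64 x 55 mm high; origin: middle of its underside. Three slots in a row at x = -75, 0, 75 mm, 45 mm deep, hold in any order the wedge, a blue straight spacer (19 x 40 x 100 mm tall) and a slim green shim (20 x 40 x 95 mm tall), thicknesses along the rack's x.
- wall_edge (a point): Fixed cradle: middle of the upper inner edge of the blue end wall at the gap, 83 mm above the table. x: level, across the gap to the stone and the opposite wall (inner face at x = 100 mm, same height); y along the wall (70 mm long, 14 mm thick); z up. Floor 75 mm below. When jammed, the gap is 30 mm wide, the wedge's middle at x = 15 mm and about 14 mm below this point.
- stone: Dark veined stone block, 70 (x, as the cradle's) x 60 x 75 mm high, 0.8 kg; origin: middle of its underside; top level with the walls. Loose on the cradle's polished floor, at the start 4 to 8 mm short of the opposite wall (gap 22 to 26 mm wide). A few N on the wedge slide it; about 15 N on the wedge's top jams it, and friction keeps it jammed.
Mind the look-alikes: they are no part of the job. What is meant by the part that bears wedge_mid is not green or purple, and is the larger of those in its own colour.

How it is judged (in metres and radians):
At the end, for the whole second after the job is handed in: The wooden wedge, let go, stands in the gap upright and square within 11 degrees, within 10 mm of mid-gap across and 20 mm along the wall, its middle 7 mm or more under the wall edge; the stone stands level within 2 mm of the opposite wall, pressed by the wedge with over 3 N; both at rest (z of wedge_mid in the frame of wall_edge below -0.007 m and x of wedge_mid in the frame of wall_edge between 0.005 and 0.025 m and y of wedge_mid in the frame of wall_edge between -0.02 and 0.02 m and angle between wedge_mid's own z axis and vertical below 0.2 rad and angle between the x axis of wedge_mid and the x axis of wall_edge, either way round below 0.2 rad and x of stone in the frame of wall_edge above 0.0628 m and z of stone in the frame of wall_edge between -0.08 and -0.07 m and angle between stone's own z axis and vertical below 0.1 rad and contact force between wedge and stone above 3 N and linear speed of each of stone, wedge below 0.01 m/s); the robot touches nothing.
It also fails if it takes over 45 s, if anything falls off the work surface, if the arm or the gripper's body presses on something with over 40 N, if the wrist force passes 120 N, or if a joint passes its speed limit or range.

## Working session

There is one attempt and no reset: what is moved stays moved. The work goes in short steps, Python scripts to look and compute and a tool call to move; the robot and the scene stay as the last step left them, time stands still between calls to the robot, and variables do not carry over. Pictures are saved under pics/ and viewed, about 8 in all and at most 12, crops included, and the job is handed in when it is done.

Besides the shell and the picture viewer there is one more tool, called after "Call:" as name(argument=value, ...), one argument or row to a line, values as JSON. step_arm: Moves the arm, as the interface text tells. Its arguments: {"type":"object","properties":{"plan":{"type":"array"},"squeeze":{"type":"number"}},"required":["plan"]}

```bash
mkdir -p pics
python3 - <<'E'
from station import *
import cv2,json
for n in("top","side"):
    cv2.imwrite(f"pics/{n}0.png",read_camera(n)); m=camera_model(n); print(n,m)
print(camera_model("wrist")); print(state())
E
```

```text
top {'fovy': 42.775437088734, 'cx': 289.4055881916726, 'cy': 212.5296338781504, 'R': array([[ 0.02406857, -0.9997082 ,  0.0020526 ],
       [-0.98985574, -0.02411884, -0.14001395],
       [ 0.1400226 ,  0.00133816, -0.9901474 ]]), 't': array([0.03503193, 0.53809499, 1.12499452])}
side {'fovy': 47.957554918319445, 'cx': 284.426851239695, 'cy': 205.93328778517625, 'R': array([[ 0.99020516, -0.13955921,  0.00411949],
       [-0.07625644, -0.56530177, -0.82135185],
       [ 0.11695597,  0.8129927 , -0.57040702]]), 't': array([-0.50354189,  0.12307441,  0.8170044 ])}
{'fovy': 65.70646984690485, 'cx': 280.1048670815372, 'cy': 204.6146586541355, 'mount': array([[-1.53812020e-03, -9.61001338e-01, -2.76539441e-01,
         7.88016696e-02],
       [ 9.99998474e-01, -1.70715064e-03,  3.70493993e-04,
         3.14013722e-04],
       [-8.28139708e-04, -2.76538450e-01,  9.61002497e-01,
        -1.70285423e-01],
       [ 0.00000000e+00,  0.00000000e+00,  0.00000000e+00,
         1.00000000e+00]])}
{'t': 0.1, 'qpos': array([-6.64870688e+01,  2.02573082e+01,  9.36231706e+01, -1.79701068e-03,
        6.61871821e+01, -1.39432611e-01]), 'qvel': array([-0.01492821, -0.08386587, -0.03906264, -0.04840311,  0.18147494,
       -0.07574647]), 'joint_torque': array([-4.42151122e-04, -5.94905984e+01, -3.34930408e+01,  6.98212464e-02,
        1.82112982e-02, -1.21130822e-05]), 'position': array([ 0.25054358, -0.57212138,  0.21396423]), 'tool_rot': array([-1.79932335e+02,  1.47851093e-03,  2.36530912e+01]), 'force': array([ 0.16016536, -0.61011905,  0.25812211]), 'wrist_torque': array([-0.02589005,  0.02401536, -0.00727837]), 'opening': 0.09156632591582646}
```

View pics/top0.png

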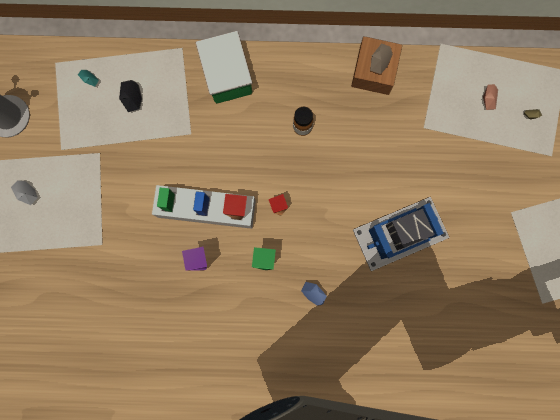

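View pics/side0.png

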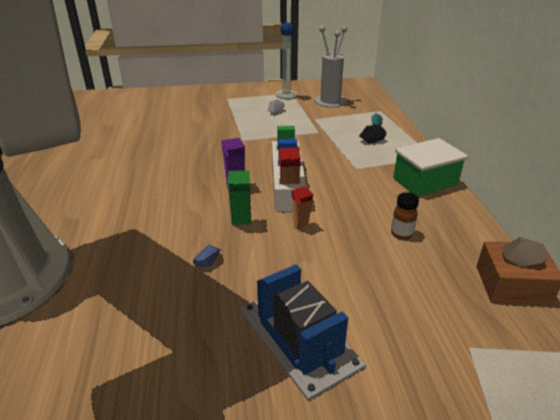

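The top view shows two red-headed candidates: one in the rack at (235,206) and a smaller one standing free at (279,204). In the side view they are at (289,160) and (302,205). The purple-headed block at (195,259) and the green one at (264,258) are ruled out by colour. The one in the rack fits the description: it is the larger of the red two and sits in a rack slot. The cradle is at (402,235). Next I'll check this in enlarged crops.

Run:
```python
import cv2,numpy as np
t=cv2.imread("pics/top0.png")
def crop(x,y,w,h,s):
    c=cv2.resize(t[y:y+h,x:x+w],None,fx=s,fy=s,interpolation=cv2.INTER_CUBIC)
    for i in range(0,w,10):
        cv2.putText(c,str(x+i),(i*s,8),0,.3,(0,255,255),1); cv2.line(c,(i*s,0),(i*s,h*s),(0,255,255) if 0 else (90,200,200),1) if 0 else None
        cv2.line(c,(i*s,10),(i*s,16),(0,255,255),1)
    for j in range(0,h,10):
        cv2.putText(c,str(y+j),(0,j*s+4),0,.3,(0,255,255),1); cv2.line(c,(20,j*s),(26,j*s),(0,255,255),1)
    return c
cv2.imwrite("pics/rackc.png",crop(148,175,150,60,5))
cv2.imwrite("pics/cradc.png",np.clip(crop(350,192,104,82,7)*1.6,0,255).astype('uint8'))
```

```text
(no output)
```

View pics/rackc.png

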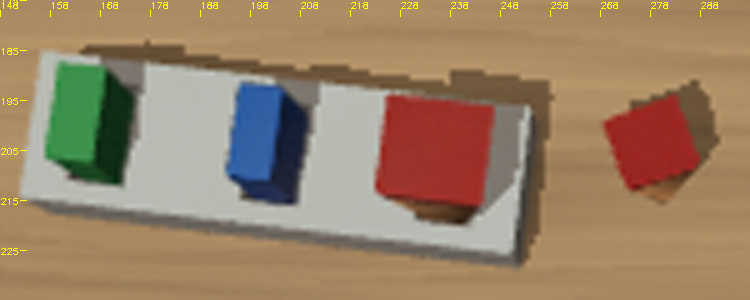

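View pics/cradc.png

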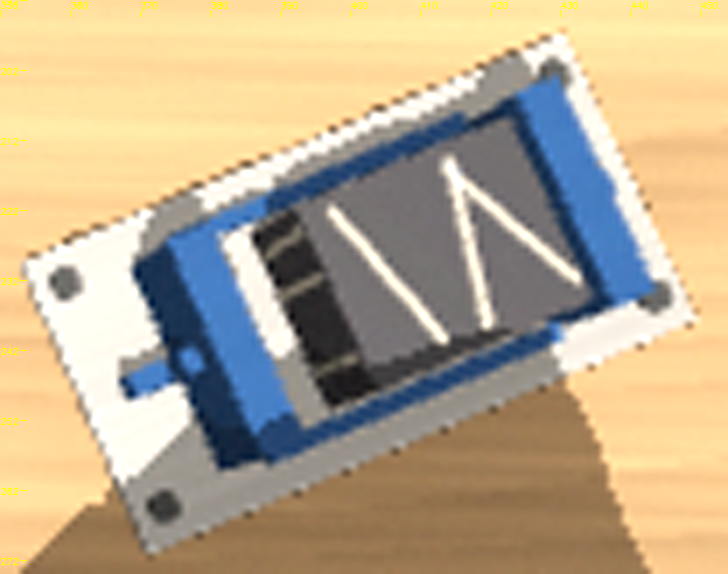

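The crop confirms the target: the wooden wedge with the large red top is in the rack's right slot. Its top corners are at about (225.4,194), (246.8,196.2), (244.8,216.4) and (223.2,213.2). In the cradle, the gap is beside the left wall, whose inner top edge runs from about (380.6,224) to (393.7,254.3). The right wall's inner edge runs from (423.9,206.3) to (436.4,235).

```bash
cat > h.py <<'E'
from station import *
import numpy as np, cv2
from scipy.spatial.transform import Rotation as Ro
def ray(n,uv,z):
    m=camera_model(n); f=210/np.tan(np.radians(m['fovy']/2))
    p=np.atleast_2d(uv)-[m['cx'],m['cy']]
    d=np.c_[p/f,np.ones(len(p))]
    if n=="wrist":
        r=np.hypot(*p.T)/f; s=np.where(r>1e-9,np.sin(r)/np.maximum(r,1e-9),1)
        d=np.c_[p/f*s[:,None],np.cos(r)]
        st=state(); R=Ro.from_euler('xyz',st['tool_rot'],degrees=True).as_matrix(); M=m['mount']
        o=R@M[:3,3]+st['position']; d=d@(R@M[:3,:3]).T
    else: o=-m['R'].T@m['t']; d=d@m['R']
    return o+d*((z-o[2])/d[:,2])[:,None]
def goal(xyz,yaw):
    "shift in the tool axes and spin (deg) from the present pose"
    s=state(); R=Ro.from_euler('xyz',s['tool_rot'],degrees=True)
    d=R.inv().apply(np.array(xyz)-s['position'])
    e=-(yaw-s['tool_rot'][2]); e=(e+90)%180-90
    print("pos",s['position'],"rot",s['tool_rot'],"q6",s['qpos'][5],"shift",d.round(4),"spin",round(e,2))
E
python3 - <<'E'
from h import *
np.set_printoptions(precision=4,suppress=True)
w=ray("top",[(225.4,194),(246.8,196.2),(244.8,216.4),(223.2,213.2)],.12)
print(w,w.mean(0)); e=lambda d:np.degrees(np.arctan2(d[1],d[0])); print("x ang",e(w[1]-w[0]),e(w[2]-w[3]),"len",np.linalg.norm(w[1]-w[0]),np.linalg.norm(w[2]-w[1]))
rk=ray("top",[(156.4,185.4),(253.8,196)],.055);print("rack x",e(rk[1]-rk[0]),np.linalg.norm(rk[1]-rk[0]))
c=ray("top",[(380.6,224),(393.7,254.3),(423.9,206.3),(436.4,235)],.083)
print(c,"mid",c[:2].mean(0),c[2:].mean(0),"ang",e(c[1]-c[0]),e(c[3]-c[2]),e(c[2:].mean(0)-c[:2].mean(0)))
goal([*w.mean(0)[:2],.25],e(rk[1]-rk[0]))
E
```

```text
[[0.5602 0.1783 0.12  ]
 [0.5567 0.1349 0.12  ]
 [0.5154 0.1374 0.12  ]
 [0.5209 0.1811 0.12  ]] [0.5383 0.1579 0.12  ]
x ang -94.5479040963261 -97.09331130083478 len 0.04357341424834766 0.04136811908368985
rack x -94.89475185849587 0.21091467125268476
[[ 0.5113 -0.142   0.083 ]
 [ 0.449  -0.1691  0.083 ]
 [ 0.5507 -0.2324  0.083 ]
 [ 0.4911 -0.2577  0.083 ]] mid [ 0.4801 -0.1555  0.083 ] [ 0.5209 -0.2451  0.083 ] ang -156.53597727442394 -157.0332458360508 -65.51482361090595
pos [ 0.2505 -0.5721  0.214 ] rot [-179.9323    0.0015   23.6531] q6 -0.13943261085152084 shift [ 0.5565 -0.5533 -0.0354] spin -61.45
```

Call:
step_arm(
  plan=[
    [[0.05,-0.05,-0.035,-8,0.09],[0.5565,-0.5533,-0.035,-61.5,0.09],[0.5565,-0.5533,-0.035,-61.5,0.09],[0.5565,-0.5533,-0.035,-61.5,0.09],[0.5565,-0.5533,-0.035,-61.5,0.09],[0.5565,-0.5533,-0.035,-61.5,0.09],[0.5565,-0.5533,-0.035,-61.5,0.09],[0.5565,-0.5533,-0.035,-61.5,0.09],[0.5565,-0.5533,-0.035,-61.5,0.09],[0.5565,-0.5533,-0.035,-61.5,0.09],[0.5565,-0.5533,-0.035,-61.5,0.09],[0.5565,-0.5533,-0.035,-61.5,0.09],[0.5565,-0.5533,-0.035,-61.5,0.09],[0.5565,-0.5533,-0.035,-61.5,0.09],[0.5565,-0.5533,-0.035,-61.5,0.09],[0.5565,-0.5533,-0.035,-61.5,0.09],[0.5565,-0.5533,-0.035,-61.5,0.09],[0.5565,-0.5533,-0.035,-61.5,0.09],[0.5565,-0.5533,-0.035,-61.5,0.09],[0.5565,-0.5533,-0.035,-61.5,0.09]],
  ],
)

```text
t: 2.1
position: [0.5381, 0.1563, 0.2496]
tool_rot: [-180.0, 0.0, 85.1]
force: [0.0, -0.1, 0.5]
opening: 0.0901
```

Run:
```python
from h import *
goal([.538,.158,.09],85.1)
cv2.imwrite("pics/w1.png",read_camera("wrist"))
```

```text
pos [0.53809448 0.15631892 0.24956389] rot [-1.79981340e+02  1.98442780e-02  8.50740395e+01] q6 20.98379315031079 shift [ 0.0017 -0.0002  0.1596] spin -0.03
```

View pics/w1.png

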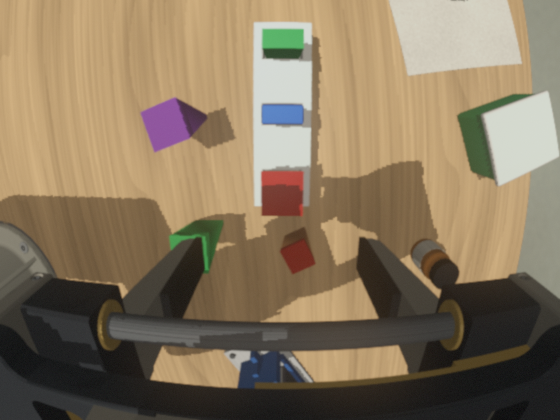

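The wrist view shows the wedge's red top with corners at (262,171), (303,171), (303,216) and (262,215), square to the tool. The small look-alike at (297,252) and the green block at (197,245) are clear of the fingers.

Run:
```python
from h import *
w=ray("wrist",[(262,171),(303,171),(303,216),(262,215)],.12);print(w.round(4)); m=w.mean(0);print(m)
goal([m[0],m[1],.09],85.1)
```

```text
[[0.5242 0.1821 0.12  ]
 [0.5625 0.1787 0.12  ]
 [0.5594 0.1345 0.12  ]
 [0.5198 0.139  0.12  ]]
[0.54150452 0.15858436 0.12      ]
pos [0.53823689 0.15640859 0.24968013] rot [-1.79997847e+02  8.87151688e-03  8.50680203e+01] q6 20.99006097242515 shift [0.0025 0.0031 0.1597] spin -0.03
```

Call:
step_arm(
  plan=[
    [[0.002,0.002,0.05,0,0.08],[0.002,0.002,0.09,0,0.08],[0.002,0.002,0.13,0,0.08],[0.002,0.002,0.158,0,0.08],[0.002,0.002,0.158,0,0.07],[0.002,0.002,0.158,0,0.03],[0.002,0.002,0.158,0,0.03],[0.002,0.002,0.158,0,0.03],[0.002,0.002,0.158,0,0.03],[0.002,0.002,0.158,0,0.03],[0.002,0.002,0.158,0,0.03]],
  ],
  squeeze=50,
)

```text
t: 3.25
position: [0.5415, 0.1597, 0.0927]
tool_rot: [179.9, -0.0, 85.2]
force: [-0.5, -0.6, 7.2]
opening: 0.0397
```

Run:
```python
from h import *
goal([.54,.158,.28],85.1)
```

```text
pos [0.54146505 0.15967505 0.09265706] rot [ 1.79899233e+02 -3.89140819e-02  8.51571486e+01] q6 21.121155258633117 shift [-0.0017 -0.001  -0.1873] spin 0.06
```

Call:
step_arm(
  plan=[
    [[0,0,-0.02,0,0.03],[0,0,-0.06,0,0.03],[0,0,-0.11,0,0.03],[0,0,-0.15,0,0.03],[0,0,-0.15,0,0.03],[0,0,-0.15,0,0.03]],
  ],
)

```text
t: 3.85
position: [0.5409, 0.1595, 0.2423]
tool_rot: [179.9, -0.0, 85.2]
force: [0.2, -0.5, -0.3]
opening: 0.0395
```

Run:
```python
from h import *
goal([.4849,-.1665,.24],113.6); print(state()['opening'],state()['force'])
```

```text
pos [0.54089838 0.15948827 0.24232041] rot [ 1.79903430e+02 -3.71729228e-02  8.51542798e+01] q6 21.12205910774029 shift [-0.3296 -0.0283  0.0021] spin -28.45
0.03947868778849061 [ 0.15322361 -0.45771565 -0.30116805]
```

Call:
step_arm(
  plan=[
    [[-0.04,-0.003,0,-4,0.03],[-0.085,-0.007,0,-9,0.03],[-0.13,-0.011,0,-14,0.03],[-0.175,-0.015,0,-19,0.03],[-0.22,-0.019,0,-24,0.03],[-0.265,-0.023,0,-28.5,0.03],[-0.305,-0.026,0,-28.5,0.03],[-0.33,-0.028,0,-28.5,0.03],[-0.33,-0.028,0,-28.5,0.03],[-0.33,-0.028,0,-28.5,0.03],[-0.33,-0.028,0,-28.5,0.03]],
  ],
)

```text
t: 4.95
position: [0.4845, -0.166, 0.2406]
tool_rot: [-179.9, -0.1, 113.7]
force: [0.3, 0.0, -1.1]
opening: 0.0397
```

Run:
```python
from h import *
goal([.4849,-.1665,.155],113.6)
cv2.imwrite("pics/w2.png",read_camera("wrist"))
```

```text
pos [ 0.4844766  -0.16602608  0.24058556] rot [-1.79933125e+02 -8.90025232e-02  1.13680282e+02] q6 -42.787177246307856 shift [-0.0007  0.0003  0.0856] spin 0.08
```

View pics/w2.png

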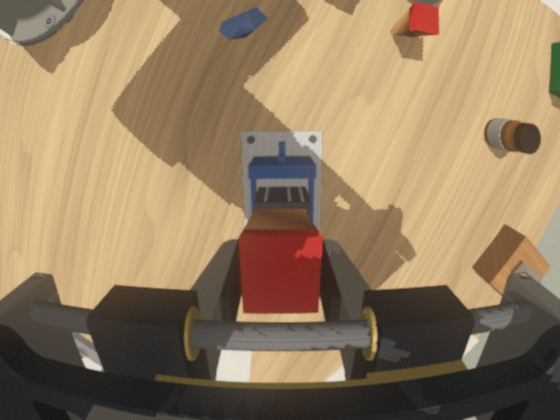

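The wrist view shows the wedge hanging square, its red top at (240,230)–(320,312). The gap-side wall's inner top edge is at row 178, columns 249–316.

Run:
```python
from h import *
np.set_printoptions(precision=4,suppress=True)
st=state();R=Ro.from_euler('xyz',st['tool_rot'],degrees=True)
for uv,z in([(249,178),(316,178)],.083),([(240,230),(321,230),(319,312),(243,312)],.268):
    w=ray("wrist",uv,z); print(w,w.mean(0)); print("tool",R.inv().apply(w-st['position']))
```

```text
[[ 0.451  -0.1678  0.083 ]
 [ 0.5144 -0.1401  0.083 ]] [ 0.4827 -0.1539  0.083 ]
tool [[ 0.0116 -0.0315  0.1579]
 [ 0.0115  0.0377  0.1578]]
[[ 0.4581 -0.1513  0.268 ]
 [ 0.4932 -0.1359  0.268 ]
 [ 0.5132 -0.1783  0.268 ]
 [ 0.4762 -0.1945  0.268 ]] [ 0.4852 -0.165   0.268 ]
tool [[ 0.0241 -0.0185 -0.0271]
 [ 0.0241  0.0198 -0.0271]
 [-0.0228  0.021  -0.0272]
 [-0.0227 -0.0193 -0.0272]]
```

Call:
step_arm(
  plan=[
    [[-0.001,0.0015,0.03,0,0.03],[-0.001,0.0015,0.06,0,0.03],[-0.001,0.0015,0.085,0,0.03],[-0.001,0.0015,0.1,0,0.03],[-0.001,0.0015,0.11,0,0.03],[-0.001,0.0015,0.118,0,0.03],[-0.001,0.0015,0.118,0,0.03]],
  ],
)

```text
t: 5.7
position: [0.4865, -0.1668, 0.123]
tool_rot: [-180.0, -0.0, 113.7]
force: [-0.8, -0.4, -0.9]
opening: 0.0398
```

Run:
```python
from h import *
s=state();R=Ro.from_euler('xyz',s['tool_rot'],degrees=True);print(s['position'],R.inv().apply(s['force']))
```

```text
[ 0.4864898  -0.16681278  0.12300291] [ 0.01264199 -0.91923456  0.87424975]
```

No contact yet, so the wedge is inside the gap. I'll press gradually.

Call:
step_arm(
  plan=[
    [[0,0,0.004,0,0.03],[0,0,0.008,0,0.03],[0,0,0.012,0,0.03],[0,0,0.014,0,0.03],[-0.001,0,0.017,0,0.03],[-0.002,0,0.02,0,0.03],[-0.002,0,0.02,0,0.03]],
  ],
)

```text
t: 6.4
position: [0.4868, -0.1688, 0.1029]
tool_rot: [-179.9, -0.1, 113.6]
force: [-2.0, 3.9, -1.9]
opening: 0.0395
```

Run:
```python
from h import *
s=state();R=Ro.from_euler('xyz',s['tool_rot'],degrees=True);print(s['position'],R.inv().apply(s['force']))
```

```text
[ 0.4867779  -0.16879934  0.10293135] [ 4.36517345 -0.28493715  1.87586157]
```

Call:
step_arm(
  plan=[
    [[0,0,0.002,0,0.03],[0,0,0.004,0,0.03],[0,0,0.006,0,0.03],[0,0,0.007,0,0.03],[0,0,0.007,0,0.03]],
  ],
)

```text
t: 6.9
position: [0.4863, -0.168, 0.0962]
tool_rot: [-179.9, -0.2, 113.6]
force: [-3.4, 8.8, 3.3]
opening: 0.0398
```

Run:
```python
from h import *
s=state();R=Ro.from_euler('xyz',s['tool_rot'],degrees=True);print(s['position'],R.inv().apply(s['force']))
```

```text
[ 0.48634482 -0.16796203  0.09618175] [ 9.42235618  0.43002468 -3.24043258]
```

Call:
step_arm(
  plan=[
    [[0.001,0,0.002,0,0.03],[0.0015,0,0.004,0,0.03],[0.0015,0,0.005,0,0.03],[0.0015,0,0.005,0,0.03]],
  ],
)

```text
t: 7.3
position: [0.4869, -0.1677, 0.094]
tool_rot: [180.0, -0.0, 113.7]
force: [-11.2, 7.5, 34.5]
opening: 0.0395
```

Run:
```python
from h import *
s=state();R=Ro.from_euler('xyz',s['tool_rot'],degrees=True);print(s['position'],R.inv().apply(s['force']))
```

```text
[ 0.4868783  -0.16767292  0.09399252] [ 11.37064042  -7.2367071  -34.51459406]
```

About 35 N downward, so it is jammed. Releasing and backing off.

Call:
step_arm(
  plan=[
    [[0.0015,0,0,0,0.04],[0.001,0,0,0,0.06],[0.001,0,0,0,0.08],[0.001,0,0,0,0.08],[0,0,-0.02,0,0.08],[0,0,-0.06,0,0.08],[0,0,-0.11,0,0.08],[0,0,-0.15,0,0.08],[0,0,-0.15,0,0.08],[0,0,-0.15,0,0.08]],
  ],
)

```text
t: 8.3
position: [0.4873, -0.1681, 0.242]
tool_rot: [179.9, 0.1, 113.6]
force: [-0.1, 0.7, -0.3]
opening: 0.0801
```

Run:
```python
from h import *
w=read_camera("wrist"); t=read_camera("side")
c=cv2.resize(t[250:390,235:375],(560,560),interpolation=cv2.INTER_CUBIC); c=np.clip(c*1.5,0,255).astype('uint8')
cv2.imwrite("pics/s2.png",c); cv2.imwrite("pics/w3.png",w); s=state(); print(s['position'],s['force'],s['opening'])
```

```text
[ 0.48606574 -0.16759112  0.24009915] [-0.79099063 -0.85392477  0.04063374] 0.08022188917761204
```

View pics/s2.png

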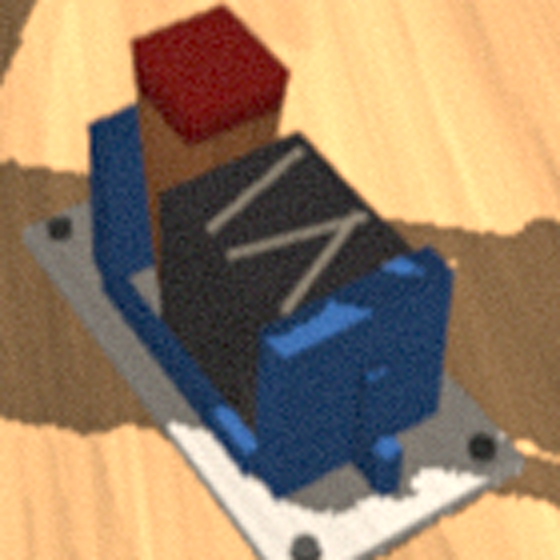

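View pics/w3.png

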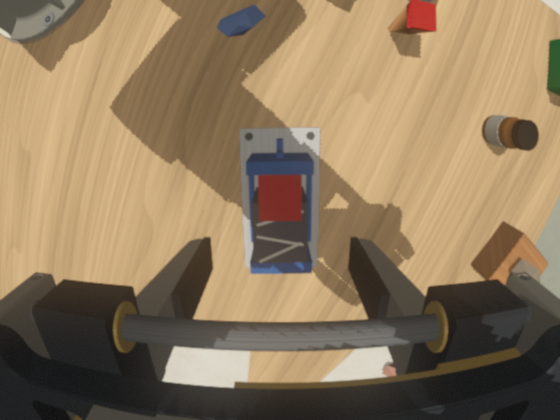

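Both views show the wedge upright and square between wall and stone, with its red top at (259,176)–(301,220) in the wrist view. The stone meets the far wall. To seat it firmly and check the height, I'll press on its top with closed fingers.

Run:
```python
from h import *
w=ray("wrist",[(259,176),(301,176),(301,220),(260,220)],.122);print(w.round(4))
m=w.mean(0);print(m);goal([m[0],m[1],.13],113.6)
e=ray("wrist",[(247,174),(313,174)],.083).mean(0);x=np.array([.4,-.916,0]);print("wedge x from edge",(m-e)@x)
```

```text
[[ 0.4603 -0.1553  0.122 ]
 [ 0.4951 -0.1401  0.122 ]
 [ 0.5125 -0.1782  0.122 ]
 [ 0.4773 -0.1936  0.122 ]]
[ 0.48628809 -0.16679477  0.122     ]
pos [ 0.48606574 -0.16759112  0.24009915] rot [-1.79906392e+02 -8.16748275e-02  1.13650287e+02] q6 -42.8369396522231 shift [0.0005 0.0007 0.1101] spin 0.05
wedge x from edge 0.015515269951171534
```

Call:
step_arm(
  plan=[
    [[0,0,0.03,0,0],[0,0,0.06,0,0],[0,0,0.08,0,0],[0,0,0.09,0,0],[0,0,0.1,0,0],[0,0,0.105,0,0],[0,0,0.108,0,0],[0,0,0.11,0,0],[0,0,0.112,0,0]],
  ],
  squeeze=20,
)

```text
t: 9.3
position: [0.4873, -0.168, 0.13]
tool_rot: [180.0, 0.0, 113.7]
force: [-0.1, 0.1, -0.4]
opening: 0.0099
```

Call:
step_arm(
  plan=[
    [[0,0,0.001,0,0],[0,0,0.003,0,0],[0,0,0.005,0,0],[0,0,0.006,0,0],[0,0,0.006,0,0]],
  ],
)

```text
t: 9.8
position: [0.4868, -0.1678, 0.1234]
tool_rot: [-180.0, -0.0, 113.7]
force: [-0.6, 0.0, -1.5]
opening: 0.0005
```

Call:
step_arm(
  plan=[
    [[0,0,0.001,0,0],[0,0,0.002,0,0],[0,0,0.003,0,0],[0,0,0.003,0,0]],
  ],
)

```text
t: 10.2
position: [0.4871, -0.168, 0.1217]
tool_rot: [180.0, 0.0, 113.7]
force: [-4.0, 1.4, 14.0]
opening: 0.0003
```

Call:
step_arm(
  plan=[
    [[0,0,0.001,0,0],[0,0,0.0015,0,0],[0,0,0.0015,0,0]],
  ],
)

```text
t: 10.5
position: [0.4873, -0.168, 0.1216]
tool_rot: [180.0, 0.0, 113.7]
force: [-8.9, 2.9, 30.4]
opening: 0.0005
```

It holds firm at 30 N with the top at about 0.1217 m, so its middle is about 16 mm below the edge. Retreating.

Call:
step_arm(
  plan=[
    [[0,0,-0.005,0,0],[0,0,-0.04,0,0],[0,0,-0.08,0,0],[0,0,-0.12,0,0],[0,0,-0.12,0,0],[0,0,-0.12,0,0]],
  ],
)

```text
t: 11.1
position: [0.4873, -0.168, 0.2397]
tool_rot: [179.9, 0.1, 113.7]
force: [-0.6, 0.3, 0.7]
opening: 0.0001
```

Run:
```python
from h import *
w=read_camera("wrist"); cv2.imwrite("pics/w4.png",cv2.resize(w[110:290,200:360],None,fx=3,fy=3,interpolation=cv2.INTER_CUBIC)); s=state(); print(s['position'],s['force'])
```

```text
[ 0.48648533 -0.16768866  0.23849118] [ 0.22758683  0.21673416 -0.30049294]
```

View pics/w4.png

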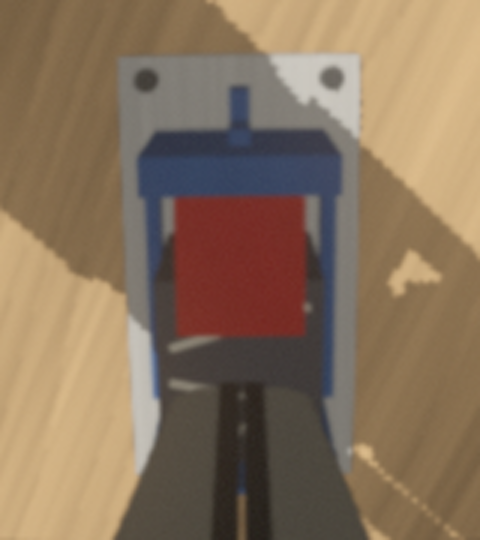

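The wedge stands square and centred along the wall, with its red top at crop (175–305, 196–335), and the gripper is clear. Handing in.

```bash
python3 -c "
from station import *
print(close_job())"
```

```text
the job is handed in; nothing more can be done
None
```

I took the red-headed wedge from the rack's end slot, gripping it by its parallel sides. I pressed it into the gap to about 35 N, let go, then pressed its top once more with closed fingers to about 30 N. I handed the job in at about 11 s.

**Last checks:**
- **Firmness:** the wedge's top held at about 0.122 m under the 30 N press. That puts its middle about 16 mm below the wall edge, where the jammed depth given is about 14 mm.
- **Position:** it stands about 15.5 mm from the wall edge, measured before the final press. It looked upright and square, and centred along the wall.
- **Stone:** it looked flush with the opposite wall in the side view. I did not measure that gap or the force between wedge and stone directly.
- **Gripper:** it ended about 0.12 m clear, with no force on it beyond sensor noise.

The top and wrist cameras disagreed by about 3 mm on the wedge and wall positions, so I aimed between them. A side force of up to about 11 N also showed while I pressed with the wedge gripped. It dropped to noise level once I let go and backed off.

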